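# Close up the packed food box

## Task

Finish packing the white food box: stand the small sauce pot upright in its empty compartment (the other one holds two eggs), then set the wooden lid on the box and press it down until it is fully home at both ends, its flange flat on the rim all round. Set the pot and lid down rather than dropping them, and leave the bowl, the cup and the chopsticks on their rest where they are.

Things in the scene. Friction and masses are not known exactly. Their poses are not given: they have to be found in the camera images.
- box: White enamel box, fixed, open on top, 120 (x) by 165 (y) by 62 mm high, walls and floor 5 mm. Origin: centre of its underside; y along the long side, z up. A wall in the plane y = 0 (4 mm thick, top 40 mm above the table) makes two compartments: -y holds two fixed eggs, +y is empty. A dark rubber seal bar lies across each end of the mouth.
- box_mouth (a point): Centre of the box's mouth, at rim height (62 mm above the table).
- box_empty (a point): Centre of the floor of the empty compartment, 34 mm from the box's centre and 5 mm above the table. The free floor is 110 by 63 mm.
- seal_left (a joint): How far the seal bar at the box's +y end (100 by 12.5 mm, against the end wall, so y = 2 to 65 mm is free) is pushed down, m. At 0 its top is 7 mm below the rim; 0.007 when the lid is home there. It slides stiffly, about 8 N, and does not spring back.
- seal_right (a joint): The same for the seal bar at the box's -y end, over the eggs.
- lid: Loose wooden lid, 180 g, right way up on the table. Origin: centre of its underside; y along its long side, z up. Plug 104 (x) by 149 (y) by 14 mm deep, foot tapered; above it a flange 128 by 173 by 6 mm. Fits the box either way round, 3 mm play each side. Laid on, it stands 7 mm too high on the seals; home, its origin is 48 mm above the table.
- lid_handle (a point): Middle of the top of the lid's bar handle, 50 mm above the lid's origin. The bar is 60 mm along the lid's x, 14 mm thick along y and stands 30 mm above the lid's top face.
- lid_left (a point): Top face of the lid near its +y end, 60 mm from the middle: a place to press. Axes as the lid's. 68 mm above the table when home.
- lid_right (a point): Top face of the lid near its -y end, 60 mm from the middle: a place to press. 68 mm above the table when home.
- pot: Small round sauce pot of grey stoneware with a flush wooden cap, closed, 40 mm in diameter, 38 mm high, about 120 g, standing on the table. Origin: centre of its underside.
- bowl: White rice bowl, 110 mm across, 60 mm high, a bystander. Origin: centre of its underside.
- cup: Terracotta tea cup, 72 mm across, 75 mm high, a bystander. Origin: centre of its underside.
- chopsticks: Two black chopsticks (220 mm) on a stoneware rest, 20 mm high, a bystander beyond the box. Origin: centre of the rest's underside.
Not all that is in view belongs to the job. Of the things that look like the lid, the smaller one is meant. Leave any pink look-alike of the pot alone.

How it is judged:
On the way:
1. the pot stands upright on the floor of the empty compartment, released (x of pot in the frame of box between -0.045 and 0.045 m and y of pot in the frame of box between 0.012 and 0.068 m and z of pot in the frame of box between 0 and 0.012 m and angle between pot's own z axis and vertical below 0.15 rad and contact force between the fingers and pot below 0.05 N and linear speed of pot below 0.02 m/s), for 0.2 s.
At the end, for the whole second after the job is handed in: Pot upright (0.15 rad) on the floor of the empty compartment; lid on the box right way up, within 7 mm of centre, 0.10 rad of aligned and 0.03 rad of level, top face at both ends at most 2.5 mm above its home height (68 mm above the box's underside); both at rest (x of pot in the frame of box between -0.045 and 0.045 m and y of pot in the frame of box between 0.012 and 0.068 m and z of pot in the frame of box between 0 and 0.012 m and angle between pot's own z axis and vertical below 0.15 rad and horizontal distance between lid and box below 0.007 m and angle between the y axis of lid and the y axis of box, either way round below 0.1 rad and angle between lid's own z axis and vertical below 0.03 rad and z of lid_left in the frame of box between 0.064 and 0.0705 m and z of lid_right in the frame of box between 0.064 and 0.0705 m and linear speed of each of lid, pot below 0.01 m/s); the robot touches nothing.
It fails at once if the bowl moved by more than 30 mm (distance of bowl from where it was at the start of the episode above 0.03 m).
It fails at once if the cup moved by more than 30 mm (distance of cup from where it was at the start of the episode above 0.03 m).
It fails at once if the chopsticks and their rest moved by more than 30 mm (distance of chopsticks from where it was at the start of the episode above 0.03 m).
It fails at once if the lid dropped onto the box (falling faster than 0.6 m/s, out of the fingers) (horizontal distance between lid and box below 0.1 m and linear speed of lid above 0.6 m/s and contact force between the fingers and lid below 0.05 N).
It fails at once if the pot dropped into the box (falling faster than 0.6 m/s, out of the fingers) (horizontal distance between pot and box below 0.1 m and linear speed of pot above 0.6 m/s and contact force between the fingers and pot below 0.05 N).
It also fails if it takes over 64 s, if anything falls off the work surface, if the arm or the gripper's body presses on something with over 40 N, if the wrist force passes 120 N, or if a joint passes its speed limit or range.

## Robot

A 6-joint arm with a two-finger parallel gripper is mounted at the origin on the work surface. World frame = base frame: x ahead of the robot, y to its left, z up, the work surface at z = 0. Lengths are in m, angles in rad, forces in N, time in s.
With the tool pointing down it reaches from about 0.35 to 0.975 m from the base axis. Payload 4.9 kg.
Tool frame: the origin (TCP) lies midway between the tips of the shut fingers; the grasp point (between the pads) lies 19 mm behind it; z points along the fingers, y is the direction in which the jaws open and shut (so a half turn about z gives the same grasp; the last joint's range is limited). The gripper opens to 85 mm and grips with 20 to 120 N. Pads are 22 mm wide; open, the fingers measure 114 mm over their backs; the gripper's body (76 mm by 85 mm) begins 54 mm behind the grasp point. The pads swing forward as they close: fully open they stand 13 mm farther back than shut.
Start: joints at [-1.357, 0.053, 1.613, -0, 1.476, -0.119], TCP at [0.204, -0.591, 0.231] pointing down, gripper open.
Joint ranges: [-3.01, 3.01], [-1.01, 2.22], [0.06, 2.58], [-1.02, 4.17], [0.09, 2.62], [-3.14, 3.14]. Speed limits (rad/s): [2.57, 2.57, 3.14, 3.14, 3.14, 3.14].

## Interface

Orientations are given as a rotation vector (axis times angle).
In Python, from station import ctrl gives the robot as it stands.
- The arm moves only by the tool play_rows, never from a script. Its argument "motion" is a list that holds one entry, the list of rows, each a list of 7 numbers: the closure, from -1 (fully open) to 1 (shut), then the shift along the tool's x, y, z in cm, then the turn, a rotation vector about the tool's x, y, z in degrees. A call has 1 to 20 rows; each row is the pose to reach, as a shift and turn from the pose measured when the call began, along the tool's axes at that moment; what a row does not reach only later rows make up. A row lasts 1/8 s, in which the tool goes at most 62.5 mm and 10.7 degrees, less where a joint would pass 70% of its speed; a pose out of reach is approached as far as the arm can. A call with a gripper value outside its range is refused whole. The fingers move at their own pace and stop on an object; "newtons" is the grip in N (left out, the last holds). Time passes only in rows, so rows that repeat a pose let the fingers close. It gives the time, the measured TCP pose, the force and the opening at its end, in the units of the state.
- ctrl.get_obs(): the state, without advancing time (a new reading comes with each control period).
- ctrl.get_image(name): name is "scene" or "top" or "wrist"; returns a dict with "color" (480x640x3 uint8, red, green, blue), "mtx" (3x3 intrinsics, pixels), "T" (4x4, takes a point from camera to world coordinates). Camera axes: x right, y up, looking along -z (the intrinsics and any distortion apply to the point x, -y, -z); pixel columns grow to the right and rows downward; lengths in m; the calibration is good to about 2 mm. A picture is of the moment at which its call begins. There is no depth.
- ctrl.finish_job(): hands the job in, once; it reports no verdict.
The state is a dict: "t": time; "q": joint angles; "dq": joint speeds; "effort": joint torques, N m; "tool_pos": TCP position; "tool_rot": TCP orientation; "contact_force": force on the tool from outside, world axes, zero at the start; "wrist_torque": the same for the moment, N m; "opening": finger opening in m.
Only numpy, scipy, OpenCV 4.12 (cv2) and the standard library are available. Lean on these libraries where they do the work, as an engineer would, in place of code of your own. Each camera call takes 0.05 s, during which the arm holds its last target.

## Working session

There is one attempt and no reset: what is moved stays moved. The work goes in short steps, Python scripts to look and compute and a tool call to move; the robot and the scene stay as the last step left them, time stands still between calls to the robot, and variables do not carry over. Pictures are saved under pics/ and viewed, and the job is handed in when it is done.

Besides the shell and the picture viewer there is one more tool, called after "Call:" by a JSON object that holds its "name" and its "arguments". play_rows: Moves the arm, as the interface text tells. Its arguments: {"type":"object","properties":{"motion":{"type":"array"},"newtons":{"type":"number"}},"required":["motion"]}

```bash
mkdir -p pics; ls; python3 - <<'E'
from station import ctrl
import cv2,numpy as np
o=ctrl.get_obs();print({k:np.round(v,4).tolist() for k,v in o.items()})
for n in ["scene","top","wrist"]:
    im=ctrl.get_image(n);cv2.imwrite(f"pics/{n}0.png",im["color"][:,:,::-1]);print(n,im["mtx"].round(1).tolist(),im["T"].round(4).tolist(),[k for k in im])
E
```

```text
pics
{'t': 0.0, 'q': [-1.357, 0.0534, 1.6143, 0.0, 1.476, -0.119], 'dq': [0.0014, 0.0, 0.0015, 0.003, 0.0018, 0.0002], 'effort': [0.0002, -39.3685, -37.0175, -0.0001, 0.0071, 0.0], 'tool_pos': [0.2041, -0.5901, 0.23], 'tool_rot': [-3.0961, -0.52, 0.0001], 'contact_force': [0.8303, -0.538, 0.1021], 'wrist_torque': [0.0302, 0.0439, -0.0062], 'opening': 0.0854}
scene [[503.8, 0.0, 318.6], [0.0, 503.8, 248.3], [0.0, 0.0, 1.0]] [[0.769, -0.4062, 0.4935, 1.0259], [0.6388, 0.4616, -0.6155, -0.5894], [0.0222, 0.7886, 0.6145, 0.6567], [0.0, 0.0, 0.0, 1.0]] ['color', 'mtx', 'T']
top [[450.1, 0.0, 318.1], [0.0, 450.1, 241.0], [0.0, 0.0, 1.0]] [[-0.0124, 0.9853, -0.1703, 0.3976], [-0.9999, -0.0106, 0.0116, 0.0071], [0.0096, 0.1704, 0.9853, 1.0011], [0.0, 0.0, 0.0, 1.0]] ['color', 'mtx', 'T']
wrist [[377.1, 0.0, 325.0], [0.0, 377.1, 238.1], [0.0, 0.0, 1.0]] [[0.3264, 0.9055, 0.2712, 0.2733], [-0.9452, 0.3134, 0.0912, -0.5665], [-0.0024, -0.2861, 0.9582, 0.3728], [0.0, 0.0, 0.0, 1.0]] ['color', 'mtx', 'T']
```

View pics/scene0.png

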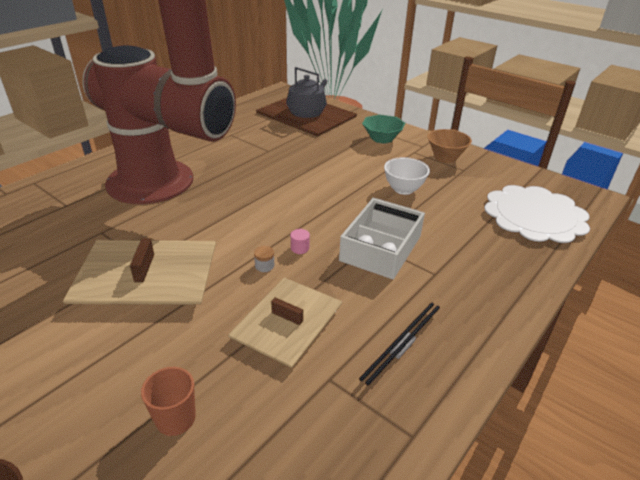

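View pics/top0.png

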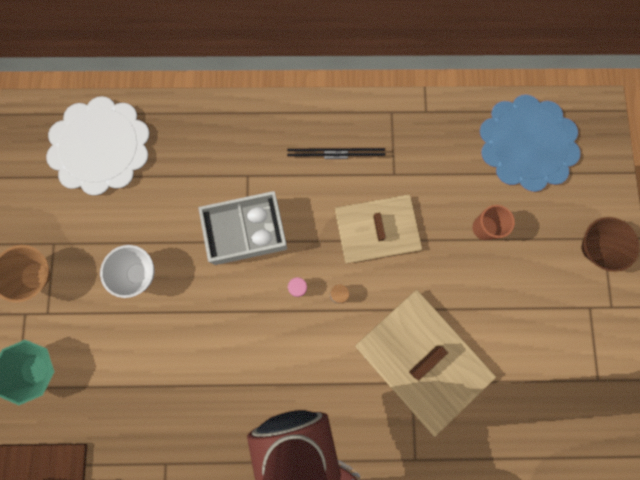

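View pics/wrist0.png

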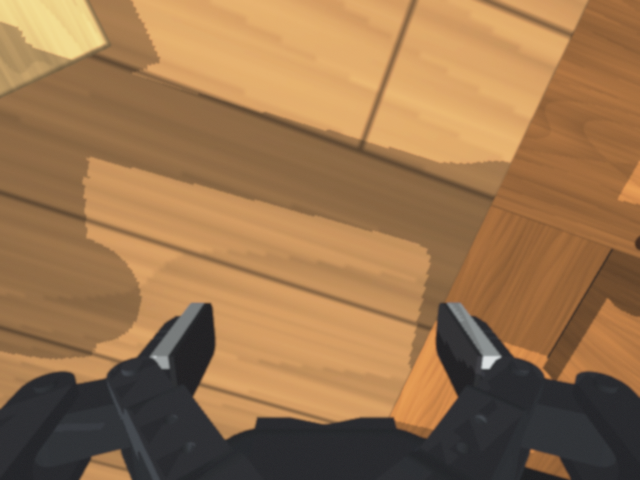

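The possible targets are:
- **Pot:** the grey pot with the wooden cap at top (340,293), scene (264,258). The pink look-alike is at top (297,287), scene (300,241). I choose the grey one.
- **Lid:** the small one at top (378,228), scene (287,320). The large one is at top (426,362), scene (143,270). I choose the small one.

Next I check both in a close crop.

```bash
python3 - <<'E'
import cv2
a=cv2.imread('pics/top0.png');
cv2.imwrite('pics/c_top.png',cv2.resize(a[180:320,190:440],None,fx=3.2,fy=3.2,interpolation=cv2.INTER_CUBIC))
b=cv2.imread('pics/scene0.png');
cv2.imwrite('pics/c_scene.png',cv2.resize(b[190:370,220:440],None,fx=3.2,fy=3.2,interpolation=cv2.INTER_CUBIC))
E
```

```text
(no output)
```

View pics/c_top.png

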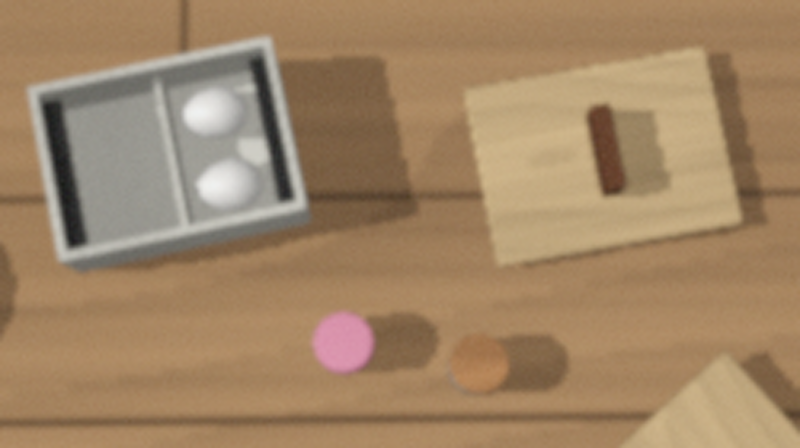

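View pics/c_scene.png

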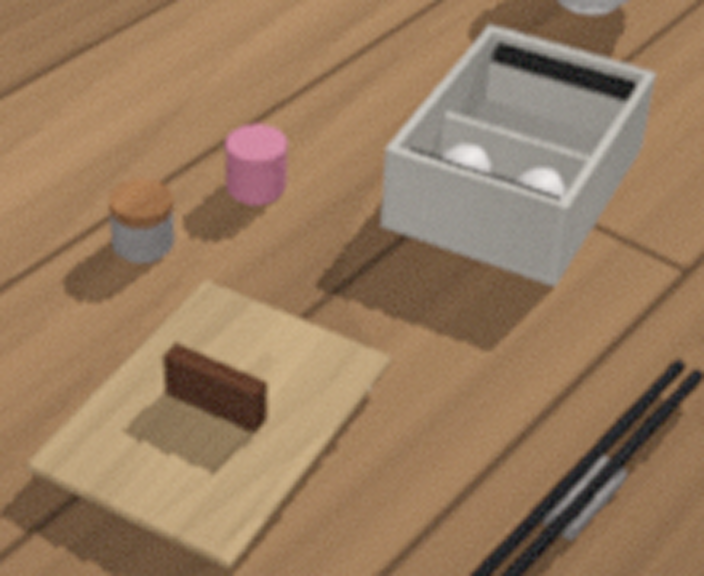

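The crops confirm the choice. The pot is grey with a wooden cap at top (339,293). The small lid has corners near top (335,208), (410,195), (422,249) and (346,263). The box's empty half is on the left, which is world +y. Next I measure these with masks.

```bash
cat > h.py <<'E'
import numpy as np,cv2
from station import ctrl
def cast(im,uv,z):
    uv=np.atleast_2d(np.array(uv,float));K=im["mtx"];T=im["T"]
    d=np.c_[(uv[:,0]-K[0,2])/K[0,0],-(uv[:,1]-K[1,2])/K[1,1],-np.ones(len(uv))]@T[:3,:3].T
    o=T[:3,3];s=(z-o[2])/d[:,2];return o+s[:,None]*d
def masks(im):
    return cv2.cvtColor(cv2.GaussianBlur(im["color"],(3,3),0),cv2.COLOR_RGB2HSV)
def big(m,roi):
    k=np.zeros_like(m);x0,y0,x1,y1=roi;k[y0:y1,x0:x1]=m[y0:y1,x0:x1]
    c,_=cv2.findContours(k,cv2.RETR_EXTERNAL,cv2.CHAIN_APPROX_NONE);return max(c,key=cv2.contourArea)
def worldrect(im,c,z):
    P=cast(im,c[:,0,:],z)[:,:2]
    r=cv2.minAreaRect((P*1000).astype(np.float32));return r
E
python3 - <<'E'
from h import *
im=ctrl.get_image("top");h=masks(im)
for p in [(360,220),(350,200),(410,240),(400,190),(330,230)]: print(p,h[p[1],p[0]])
print('box rim',h[211,202],h[240,214],h[195,272]); print('cap',h[293,339],h[300,355],h[285,325],'bar',h[226,379])
box=cv2.inRange(h,(0,0,60),(179,60,255)); cb=big(box,(190,180,300,275))
print('box all',worldrect(im,cb,.062), cv2.approxPolyDP(cb,4,True)[:,0].tolist())
lid=cv2.inRange(h,(0,0,150),(179,125,255));cl=big(lid,(325,185,430,270));print('lid',worldrect(im,cl,.020),cv2.contourArea(cl),cv2.approxPolyDP(cl,4,True)[:,0].tolist())
for n,m in (('box',box),('lid',lid)): cv2.imwrite(f'pics/m_{n}.png',m[180:320,180:440])
E
```

```text
(360, 220) [ 19  86 199]
(350, 200) [ 15 109 169]
(410, 240) [ 18  86 195]
(400, 190) [ 15 109 159]
(330, 230) [ 15 112 152]
box rim [ 23  15 132] [ 25  15 105] [ 27  14 162]
cap [ 14 133 172] [ 16 116 123] [ 15 114 132] bar [ 11 143 102]
box all ((590.8779296875, 157.1283416748047), (131.25221252441406, 168.9692840576172), 11.812692642211914) [[273, 191], [199, 207], [210, 262], [286, 248]]
lid ((599.0960693359375, -137.99183654785156), (236.446533203125, 191.14590454101562), 89.34822082519531) 8006.0 [[325, 185], [325, 237], [341, 241], [325, 245], [325, 269], [429, 269], [429, 251], [386, 257], [421, 248], [412, 195], [422, 205], [429, 237], [429, 185]]
```

```bash
python3 - <<'E'
from h import *
im=ctrl.get_image("top");h=masks(im)
lid=cv2.inRange(h,(0,0,150),(179,99,255));cl=big(lid,(325,185,430,270));r=worldrect(im,cl,.020);print('lid',r,cv2.contourArea(cl))
bar=cv2.inRange(h,(0,125,0),(13,255,130));cbar=big(bar,(360,205,400,250));print('bar',worldrect(im,cbar,.050))
hh=h[285:302,325:355].astype(int)
cap=cv2.inRange(h,(0,128,140),(14,255,255));cc=big(cap,(322,278,360,308));(x,y),rr=cv2.minEnclosingCircle(cc);print('cap px',x,y,rr,cv2.contourArea(cc),cast(im,(x,y),.038), cast(im,np.array(cc[:,0].mean(0)),.038))
rim=cv2.inRange(h,(0,0,125),(179,40,255));cb=big(rim,(190,180,300,275));print('rim',worldrect(im,cb,.062),cast(im,cv2.boxPoints(cv2.minAreaRect(cb)),.062)[:,:2].round(4).tolist())
v=im["color"].copy()
for c in(cl,cbar,cc,cb): cv2.drawContours(v,[c],-1,(255,0,0),1)
cv2.imwrite('pics/m1.png',cv2.resize(v[180:320,190:440],None,fx=3.2,fy=3.2)[:,:,::-1])
s=ctrl.get_image("scene");hs=masks(s)
print([hs[p[1],p[0]].tolist() for p in [(264,252),(264,266),(250,270),(280,262)]])
cap=cv2.inRange(hs,(0,135,120),(13,255,255));c2=big(cap,(245,240,285,262));e=cv2.fitEllipse(c2);print(e,cast(s,e[0],.038))
E
```

```text
lid ((595.1033325195312, -136.81802368164062), (129.27743530273438, 174.0310516357422), 9.419291496276855) 4293.5
bar ((592.7434692382812, -135.96484375), (55.895259857177734, 13.437710762023926), 9.622142791748047)
cap px 340.0 293.0 8.602425575256348 190.5 [[ 0.45122079 -0.04939838  0.038     ]] [[ 0.45140521 -0.04973377  0.038     ]]
rim ((593.4223022460938, 157.89906311035156), (123.45311737060547, 166.23678588867188), 11.784255027770996) [[0.6357, 0.2549], [0.6711, 0.0895], [0.55, 0.0638], [0.5163, 0.226]]
[[14, 133, 161], [6, 11, 120], [14, 116, 114], [14, 113, 124]]
((261.9574279785156, 256.6613464355469), (3.3758206367492676, 10.862259864807129), 100.0187759399414) [[ 0.46300161 -0.06315308  0.038     ]]
```

View pics/m1.png

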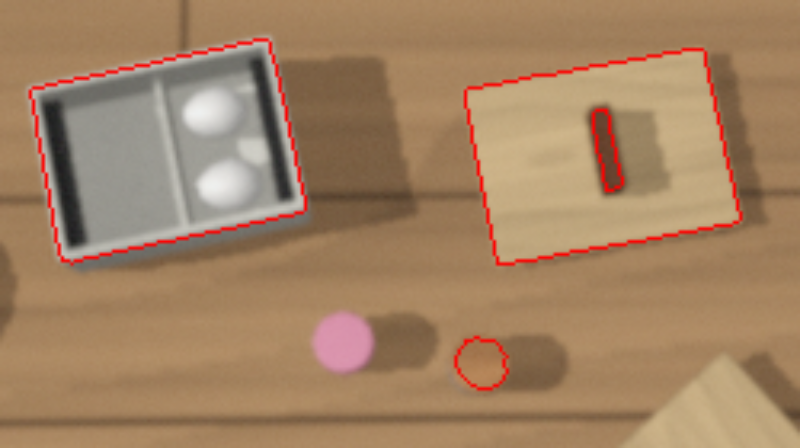

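```bash
cat >> h.py <<'E'
from scipy.spatial.transform import Rotation as R
def delta(pos,yj=None):
    """pos world TCP, yj: world angle (deg) of jaw axis; tool down. prints shift cm & turn deg"""
    o=ctrl.get_obs();A=R.from_rotvec(o["tool_rot"]);p=np.array(o["tool_pos"])
    cands=[]
    for k in (0,180):
        a=np.radians(yj+k);y=np.array([np.cos(a),np.sin(a),0]);z=np.array([0,0,-1.]);x=np.cross(y,z)
        B=R.from_matrix(np.c_[x,y,z]);d=(A.inv()*B).as_rotvec(degrees=True);cands.append((np.linalg.norm(d),d))
    d=min(cands,key=lambda c:c[0])[1]
    s=A.inv().apply(np.array(pos)-p)*100
    print("shift",s.round(2),"turn",d.round(2),"q6",o["q"].round(2) if hasattr(o["q"],'round') else o["q"]);print('alt',[c[1].round(1) for c in cands])
E
python3 - <<'E'
from h import *
delta([.4512,-.0495,.16],11.8)
A=R.from_rotvec(ctrl.get_obs()["tool_rot"]);print(A.as_matrix().round(3))
E
```

```text
shift [ 41.02 -43.05   7.12] turn [-3.000e-02 -3.000e-02 -8.273e+01] q6 [-1.36  0.05  1.61 -0.    1.48 -0.12]
alt [array([ -0. ,  -0. , -82.7]), array([-0. ,  0. , 97.3])]
[[ 0.945  0.327 -0.   ]
 [ 0.327 -0.945  0.001]
 [ 0.    -0.001 -1.   ]]
```

Call:
{"name": "play_rows", "arguments": {"motion": [[[-1,41,-43,7,0,0,-82.7],[-1,41,-43,7,0,0,-82.7],[-1,41,-43,7,0,0,-82.7],[-1,41,-43,7,0,0,-82.7],[-1,41,-43,7,0,0,-82.7],[-1,41,-43,7,0,0,-82.7],[-1,41,-43,7,0,0,-82.7],[-1,41,-43,7,0,0,-82.7],[-1,41,-43,7,0,0,-82.7],[-1,41,-43,7,0,0,-82.7],[-1,41,-43,7,0,0,-82.7],[-1,41,-43,7,0,0,-82.7]]], "newtons": 30}}

```text
t: 1.8
tool_pos: [0.451, -0.0505, 0.1613]
tool_rot: [-1.982, -2.437, -0.0]
contact_force: [0.5, -0.2, 0.1]
opening: 0.085
```

```bash
python3 - <<'E'
from h import *
im=ctrl.get_image("wrist");cv2.imwrite("pics/w1.png",im["color"][:,:,::-1])
np.savez('w1.npz',**im);print(im['T'].round(3));o=ctrl.get_obs();print(o["tool_pos"],o["t"])
delta([.4512,-.0495,.012],11.8)
E
```

```text
[[ 0.979 -0.195 -0.059  0.436]
 [ 0.204  0.938  0.28   0.021]
 [ 0.    -0.286  0.958  0.304]
 [ 0.     0.     0.     1.   ]]
[ 0.45101494 -0.05090291  0.16141171] 1.85
shift [ 0.13  0.05 14.94] turn [ 0.01 -0.01 -0.09] q6 [-0.28 -0.32  2.07  0.    1.39 -0.48]
alt [array([ 0. , -0. , -0.1]), array([ -0. ,  -0. , 179.9])]
```

View pics/w1.png

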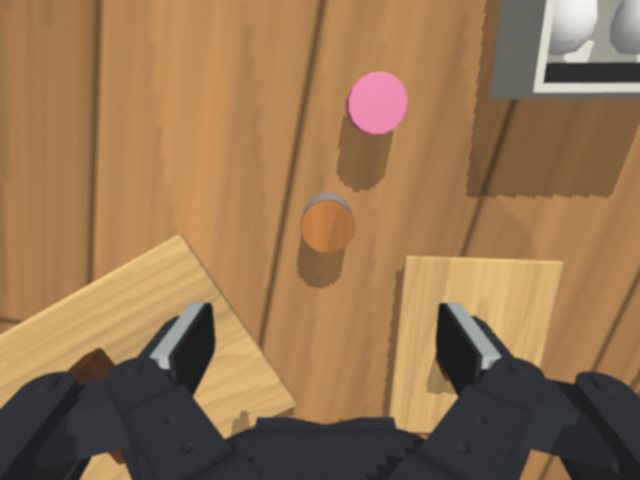

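```bash
python3 - <<'E'
from h import *
im=dict(np.load('w1.npz'));h=masks(im)
print('corners',cast(im,[(295,405),(181,236),(407,257),(393,425)],.02).round(3).tolist())
cap=cv2.inRange(h,(0,190,150),(16,255,255));print(h[226,327],h[226,290],h[200,327])
c=big(cap,(295,190,360,260));print(cv2.fitEllipse(c),cast(im,cv2.fitEllipse(c)[0],.038), cast(im,(327.5,226),.038))
E
```

```text
corners [[0.459, -0.222, 0.02], [0.343, -0.083, 0.02], [0.521, -0.064, 0.02], [0.552, -0.225, 0.02]]
[ 14 161 184] [ 15 135 183] [ 13 134 170]Traceback (most recent call last):
  File "<stdin>", line 5, in <module>
  File "h.py", line 11, in big
    c,_=cv2.findContours(k,cv2.RETR_EXTERNAL,cv2.CHAIN_APPROX_NONE);return max(c,key=cv2.contourArea)
                                                                           ~~~^^^^^^^^^^^^^^^^^^^^^^^
ValueError: max() iterable argument is empty
```

```bash
python3 - <<'E'
from h import *
im=dict(np.load('w1.npz'));h=masks(im)
print(cast(im,(327.5,226.5),.038), cast(im,[(376,102)],.038))
o=[.4512,-.0495];f=[.343,-.083];g=[.459,-.222]
print(np.cross(np.subtract(g,f),np.subtract(o,f))/np.linalg.norm(np.subtract(g,f)))
E
```

```text
[[ 0.45255198 -0.04767826  0.038     ]] [[0.46651598 0.04259065 0.038     ]]
0.10453690689626503<stdin>:5: DeprecationWarning: Arrays of 2-dimensional vectors are deprecated. Use arrays of 3-dimensional vectors instead. (deprecated in NumPy 2.0)
```

Call:
{"name": "play_rows", "arguments": {"motion": [[[-1,0.2,0.1,4,0,0,0],[-1,0.2,0.1,8,0,0,0],[-1,0.2,0.1,12,0,0,0],[-1,0.2,0.1,14.9,0,0,0],[-1,0.2,0.1,14.9,0,0,0],[0.3,0.2,0.1,14.9,0,0,0],[0.3,0.2,0.1,14.9,0,0,0],[0.3,0.2,0.1,14.9,0,0,0],[0.3,0.2,0.1,14.9,0,0,0],[0.3,0.2,0.1,14.9,0,0,0],[0.3,0.2,0.1,14.9,0,0,0]]], "newtons": 30}}

```text
t: 3.22
tool_pos: [0.4529, -0.0492, 0.0142]
tool_rot: [1.981, 2.435, 0.001]
contact_force: [-1.9, -0.2, 6.0]
opening: 0.039
```

Call:
{"name": "play_rows", "arguments": {"motion": [[[0.5,0,0,-4,0,0,0],[0.5,0,0,-8,0,0,0],[0.5,0,0,-13,0,0,0],[0.5,0,0,-13,0,0,0],[0.5,0,0,-13,0,0,0]]]}}

```text
t: 3.85
tool_pos: [0.4521, -0.0489, 0.1436]
tool_rot: [1.982, 2.436, 0.001]
contact_force: [0.6, 0.2, -2.5]
opening: 0.0391
```

```bash
python3 - <<'E'
from h import *
im=ctrl.get_image("scene");cv2.imwrite("pics/s2.png",cv2.resize(im["color"][100:340,180:440,::-1],None,fx=2.4,fy=2.4))
o=ctrl.get_obs();print(o["tool_pos"],o["t"],o["opening"],o["contact_force"])
delta([.587,.1913,.144],11.8)
E
```

```text
[ 0.45149022 -0.04871286  0.14257483] 3.9 0.03932425038844702 [ 0.52862721  0.70047583 -1.89795288]
shift [20.74 18.15 -0.15] turn [-0.01  0.01 -0.06] q6 [-0.27 -0.3   2.09 -0.    1.36 -0.48]
alt [array([-0. ,  0. , -0.1]), array([  0. ,   0. , 179.9])]
```

View pics/s2.png

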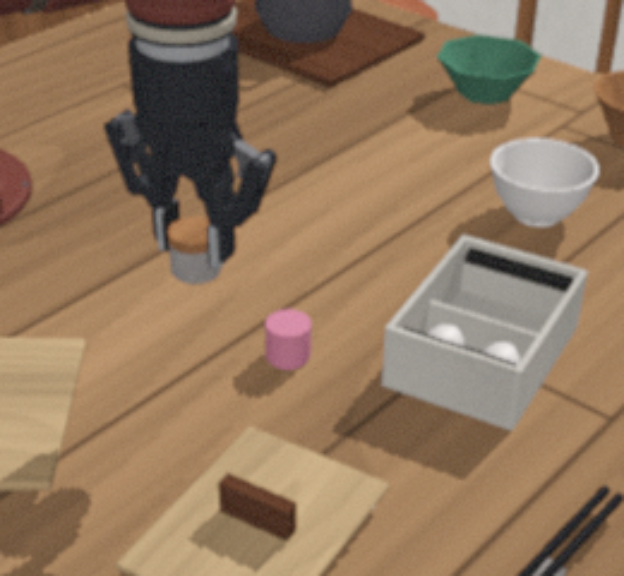

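The gripper holds the pot upright, crop (195,250). Now I carry it over the box.

Call:
{"name": "play_rows", "arguments": {"motion": [[[0.5,4,3.5,0,0,0,0],[0.5,8,7,0,0,0,0],[0.5,12,10.5,0,0,0,0],[0.5,16,14,0,0,0,0],[0.5,20.7,18.1,0,0,0,0],[0.5,20.7,18.1,0,0,0,0],[0.5,20.7,18.1,0,0,0,0]]]}}

```text
t: 4.78
tool_pos: [0.5852, 0.1906, 0.1399]
tool_rot: [-1.98, -2.436, 0.006]
contact_force: [-1.5, -0.3, -1.4]
opening: 0.0394
```

```bash
python3 - <<'E'
from h import *
for n in("wrist","scene","top"):
    im=ctrl.get_image(n);cv2.imwrite(f"pics/{n}3.png",im["color"][:,:,::-1]);np.savez(f'{n}3.npz',**im)
a=cv2.imread('pics/wrist3.png');b=cv2.imread('pics/scene3.png')
cv2.imwrite('pics/j3.png',np.hstack([cv2.resize(a,(400,300)),cv2.resize(b[100:310,300:480],(400,466))[:300]]))
E
```

```text
(no output)
```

View pics/wrist3.png

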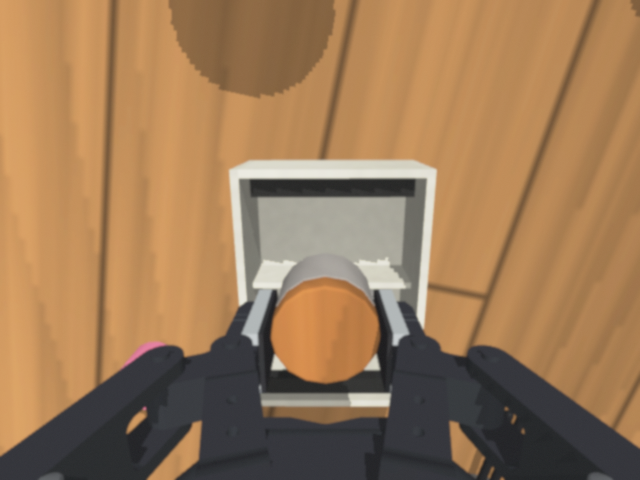

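View pics/top3.png

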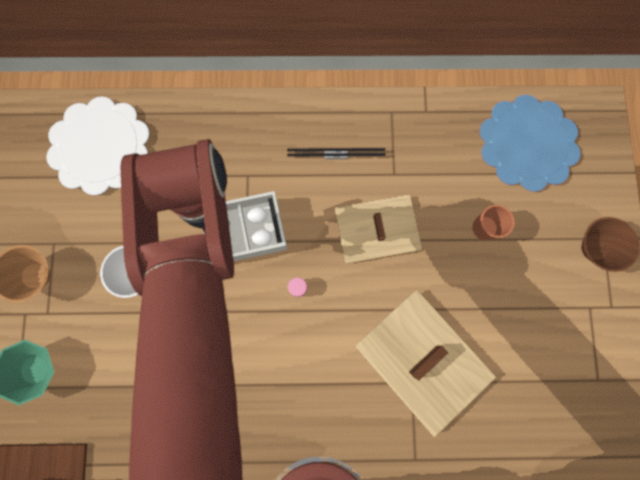

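In the wrist view the box's +y rim corners are at (231,170) and (436,170), and the −y rim edge is near row 400. I cast these to check the box pose.

```bash
python3 - <<'E'
from h import *
im=dict(np.load('wrist3.npz'))
P=cast(im,[(231,171),(436,170),(262,403),(391,402)],.062)[:,:2];print(P.round(4).tolist(),np.linalg.norm(P[1]-P[0]))
m=(P[0]+P[1])/2;d=P[1]-P[0];a=np.arctan2(d[1],d[0]);print(np.degrees(a))
print('centre from +y end',m-.0825*np.array([-np.sin(a),np.cos(a)]))
m2=(P[2]+P[3])/2; dd=P[3]-P[2];print(np.degrees(np.arctan2(dd[1],dd[0])))
n=np.array([-np.sin(a),np.cos(a)]);print('span',(m-P[2])@n)
o=ctrl.get_obs();print(o['tool_pos'])
delta([.587,.1905,.022],11.8)
E
```

```text
[[0.522, 0.2261], [0.6381, 0.2509], [0.5649, 0.0701], [0.6533, 0.0896]] 0.1186840185387039
12.059755371399545
centre from +y end [0.5972564  0.15786021]
12.49144444513
span 0.16161410061651396
[0.58577701 0.18965481 0.14164307]
shift [ 0.06  0.16 11.96] turn [-0.1   0.02 -0.14] q6 [ 0.19  0.1   1.71 -0.    1.33 -0.01]
alt [array([-0.1,  0. , -0.1]), array([  0. ,   0.2, 179.9])]
```

Call:
{"name": "play_rows", "arguments": {"motion": [[[0.5,0.1,0.2,3,0,0,0],[0.5,0.1,0.2,6,0,0,0],[0.5,0.1,0.2,9,0,0,0],[0.5,0.1,0.2,11,0,0,0],[0.5,0.1,0.2,11.7,0,0,0],[0.5,0.1,0.2,12.1,0,0,0],[0.5,0.1,0.2,12.1,0,0,0]]]}}

```text
t: 5.8
tool_pos: [0.588, 0.191, 0.0216]
tool_rot: [1.984, 2.435, -0.001]
contact_force: [0.0, 0.4, -1.7]
opening: 0.0388
```

Not touching yet, so I ease down further.

Call:
{"name": "play_rows", "arguments": {"motion": [[[0.5,0,0,0.15,0,0,0],[0.5,0,0,0.3,0,0,0],[0.5,0,0,0.3,0,0,0]]]}}

```text
t: 6.18
tool_pos: [0.5887, 0.1912, 0.0193]
tool_rot: [1.984, 2.435, 0.001]
contact_force: [-0.4, -0.4, 0.9]
opening: 0.039
```

Call:
{"name": "play_rows", "arguments": {"motion": [[[0.3,0,0,0.05,0,0,0],[-0.2,0,0,0.05,0,0,0],[-0.35,0,0,0.05,0,0,0],[-0.35,0,0,0,0,0,0],[-0.35,0,0,-2,0,0,0],[-0.35,0,0,-5,0,0,0],[-0.35,0,0,-10,0,0,0],[-0.5,0,0,-15,0,0,0],[-0.5,0,0,-15,0,0,0],[-0.5,0,0,-15,0,0,0]]]}}

```text
t: 7.42
tool_pos: [0.5885, 0.1913, 0.1702]
tool_rot: [1.983, 2.434, 0.003]
contact_force: [-0.6, -0.2, 0.1]
opening: 0.0644
```

```bash
python3 - <<'E'
from h import *
im=ctrl.get_image("wrist");cv2.imwrite("pics/w4.png",im["color"][:,:,::-1]);np.savez('w4.npz',**im)
im=ctrl.get_image("scene");cv2.imwrite("pics/s4.png",cv2.resize(im["color"][150:300,300:460,::-1],None,fx=3,fy=3))
# target above lid handle
delta([.594,-.1365,.17],9.5+90)
E
```

```text
shift [-32.21  -5.98  -0.2 ] turn [-8.000e-02 -5.000e-02 -8.784e+01] q6 [ 0.19  0.08  1.69 -0.    1.37 -0.01]
alt [array([ -0.1,  -0.1, -87.8]), array([-0.1,  0.1, 92.2])]
```

View pics/w4.png

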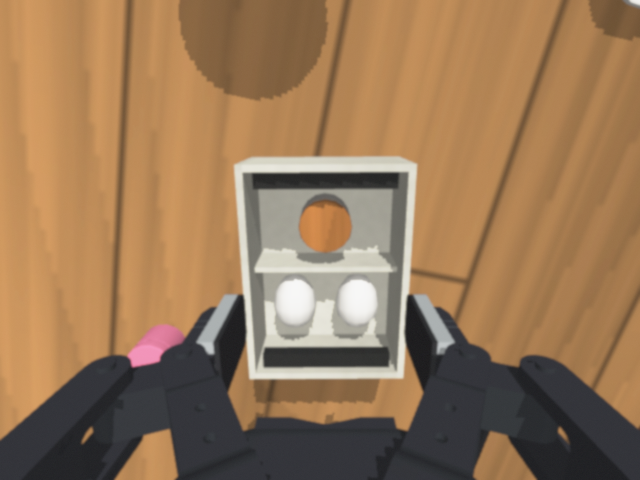

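View pics/s4.png

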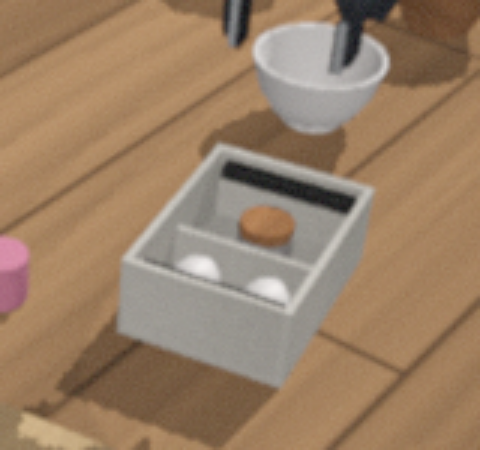

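The pot stands in the empty compartment with its cap at wrist (326,226), released. The rim corners are at (237,166), (416,165), (404,378) and (250,378).

```bash
python3 - <<'E'
from h import *
im=dict(np.load('w4.npz'))
v=im["color"];cv2.imwrite('pics/w4c.png',cv2.resize(v[140:400,215:440,::-1],None,fx=2.3,fy=2.3,interpolation=cv2.INTER_CUBIC))
E
```

Call:
{"name": "play_rows", "arguments": {"motion": [[[-1,-32.2,-6,0,0,0,-87.8],[-1,-32.2,-6,0,0,0,-87.8],[-1,-32.2,-6,0,0,0,-87.8],[-1,-32.2,-6,0,0,0,-87.8],[-1,-32.2,-6,0,0,0,-87.8],[-1,-32.2,-6,0,0,0,-87.8],[-1,-32.2,-6,0,0,0,-87.8],[-1,-32.2,-6,0,0,0,-87.8],[-1,-32.2,-6,0,0,0,-87.8],[-1,-32.2,-6,0,0,0,-87.8],[-1,-32.2,-6,0,0,0,-87.8]]]}}

```text
t: 8.9
tool_pos: [0.5933, -0.1362, 0.1669]
tool_rot: [0.257, -3.128, -0.001]
contact_force: [-1.3, 0.2, -0.3]
opening: 0.0855
```

View pics/w4c.png

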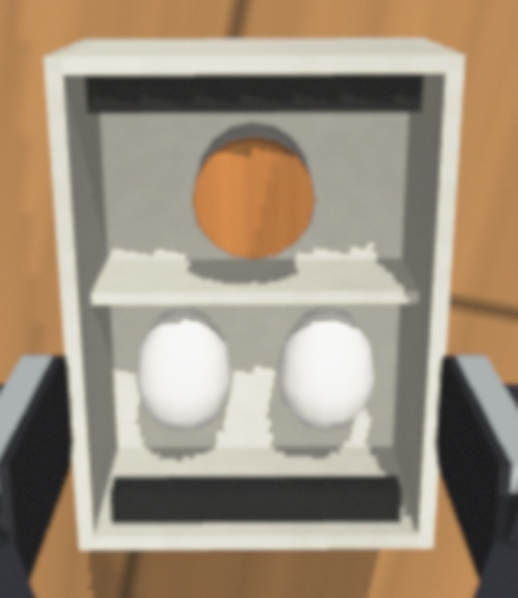

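```bash
python3 - <<'E'
from h import *
im=ctrl.get_image("wrist");cv2.imwrite("pics/w5.png",im["color"][:,:,::-1]);np.savez('w5.npz',**im)
print(ctrl.get_obs()["tool_pos"])
E
```

```text
[ 0.59342164 -0.13624067  0.16722498]
```

View pics/w5.png

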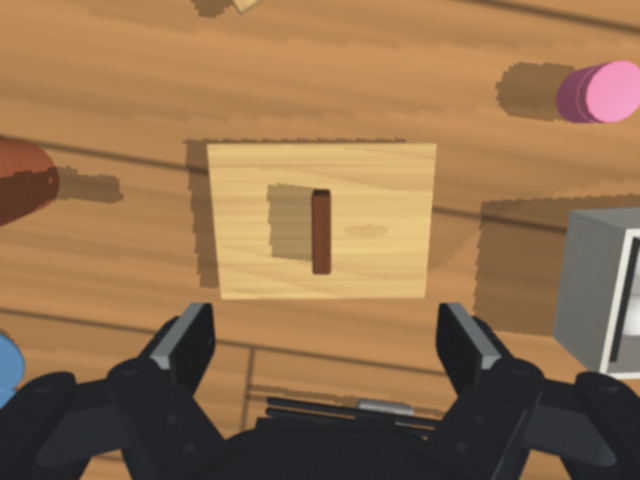

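The handle bar's top is near (321,233) in the wrist view, square between the jaws. The lid's flange corners are at (208,144), (436,144), (425,298) and (221,298).

```bash
python3 - <<'E'
from h import *
def fit(P,w,l):
    M=np.array([[-w,l],[w,l],[w,-l],[-w,-l]])/2e3
    T,_=cv2.estimateAffinePartial2D(M.astype(np.float64),P[:,:2].astype(np.float64))
    print('c',T[:,2].round(4),'yaw',np.degrees(np.arctan2(T[1,0],T[0,0])).round(2),'scale',np.hypot(T[0,0],T[1,0]).round(4))
im=dict(np.load('w4.npz'))
C=np.array([(46,58),(464,57),(435,549),(80,549)])/2.3+[215,140]
fit(cast(im,C,.062),120,165)
im=dict(np.load('w5.npz'));h=masks(im)
print(h[170,380],h[120,380],h[230,500])
lid=cv2.inRange(h,(0,0,170),(179,118,255));c=big(lid,(190,130,460,310));print(cv2.approxPolyDP(c,5,True)[:,0].tolist())
print(worldrect(im,c,.020))
P=cast(im,[(221,298),(208,144),(436,144),(425,298)],.020)
fit(P,128,173)
c=big(cv2.inRange(h,(0,0,0),(15,255,115)),(305,180,340,290));print(worldrect(im,c,.05),cv2.boundingRect(c))
for z in (.05,):print(cast(im,[(313,195),(330,195),(313,273),(331,273)],z).round(4).tolist())
delta([.5945,-.1365,.024],99.5)
E
```

```text
c [0.597  0.1581] yaw 11.86 scale 0.9987
[ 19 116 222] [ 15 136 189] [ 15 131 130]
[[208, 145], [209, 161], [217, 164], [209, 169], [212, 195], [226, 198], [213, 200], [214, 210], [222, 212], [213, 212], [223, 297], [423, 294], [417, 274], [423, 277], [433, 167], [432, 158], [420, 154], [433, 155], [433, 145]]
((596.4384155273438, -138.41773986816406), (124.889892578125, 170.8091583251953), 9.375094413757324)
c [ 0.5967 -0.1373] yaw -170.54 scale 0.9859
((594.1075439453125, -139.29490661621094), (60.87103271484375, 11.812664985656738), 8.81384563446045) (312, 190, 18, 83)
[[0.5684, -0.1486, 0.05], [0.5664, -0.1369, 0.05], [0.6258, -0.1396, 0.05], [0.6237, -0.1265, 0.05]]
shift [-0.14 -0.05 14.32] turn [ 0.02 -0.15 -0.09] q6 [-0.35  0.06  1.71 -0.    1.37 -2.08]
alt [array([ 0. , -0.2, -0.1]), array([ -0.2,  -0. , 179.9])]
```

Call:
{"name": "play_rows", "arguments": {"motion": [[[-1,-0.2,-0.15,4,0,0,0],[-1,-0.2,-0.15,8,0,0,0],[-1,-0.2,-0.15,12,0,0,0],[-1,-0.2,-0.15,14,0,0,0],[-1,-0.2,-0.15,14.3,0,0,0],[-1,-0.2,-0.15,14.3,0,0,0]]]}}

```text
t: 9.7
tool_pos: [0.5964, -0.1378, 0.0257]
tool_rot: [0.257, -3.13, 0.001]
contact_force: [0.6, 0.9, 0.4]
opening: 0.0859
```

```bash
python3 - <<'E'
from h import *
print({k:np.round(v,3).tolist() for k,v in ctrl.get_obs().items()})
im=ctrl.get_image("wrist");cv2.imwrite("pics/w6.png",im["color"][:,:,::-1]);
E
```

```text
{'t': 9.7, 'q': [-0.348, 0.231, 1.783, -0.001, 1.128, -2.083], 'dq': [-0.002, -0.015, -0.012, 0.001, -0.0, -0.001], 'effort': [0.006, -40.508, -30.631, -0.004, 0.025, 0.001], 'tool_pos': [0.596, -0.138, 0.026], 'tool_rot': [0.257, -3.13, 0.001], 'contact_force': [0.639, 0.879, 0.419], 'wrist_torque': [-0.047, 0.02, 0.078], 'opening': 0.086}
```

View pics/w6.png

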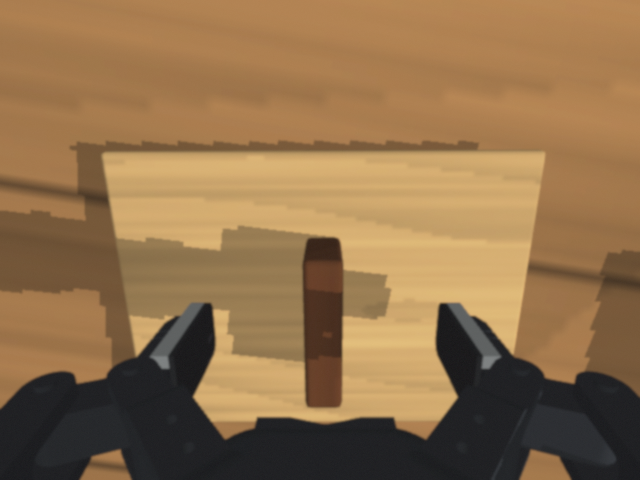

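The bar at (322,335) is centred between the fingers and parallel to the pads. I close on it.

Call:
{"name": "play_rows", "arguments": {"motion": [[[0,0,0,0,0,0,0],[1,0,0,0,0,0,0],[1,0,0,0,0,0,0],[1,0,0,0,0,0,0],[1,0,0,0,0,0,0],[1,0,0,0,0,0,0],[1,0,0,0,0,0,0]]], "newtons": 70}}

```text
t: 10.62
tool_pos: [0.597, -0.138, 0.0265]
tool_rot: [-0.257, 3.13, -0.002]
contact_force: [-0.4, 0.6, 2.8]
opening: 0.0126
```

```bash
python3 - <<'E'
from h import *
print({k:np.round(v,3).tolist() for k,v in ctrl.get_obs().items() if k in('tool_pos','tool_rot','contact_force','opening')})
im=ctrl.get_image("wrist");cv2.imwrite("pics/w7.png",im["color"][:,:,::-1]);
E
```

```text
{'tool_pos': [0.597, -0.138, 0.027], 'tool_rot': [-0.257, 3.13, -0.002], 'contact_force': [-0.439, 0.617, 2.812], 'opening': 0.013}
```

View pics/w7.png

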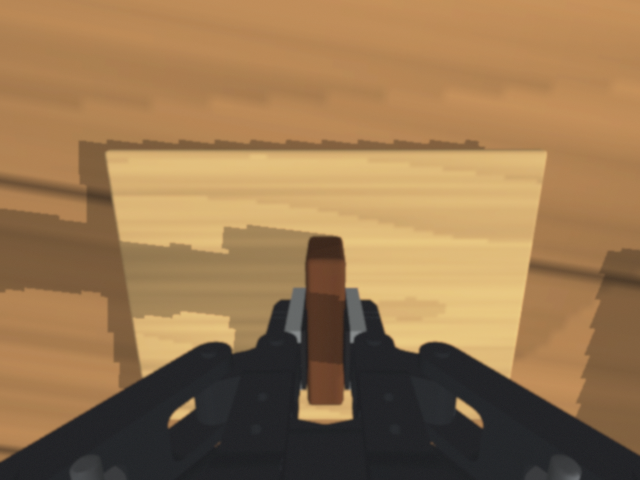

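Call:
{"name": "play_rows", "arguments": {"motion": [[[1,0,0,-2,0,0,0],[1,0,0,-5,0,0,0],[1,0,0,-9,0,0,0],[1,0,0,-13,0,0,0],[1,0,0,-13,0,0,0],[1,0,0,-13,0,0,0]]]}}

```text
t: 11.42
tool_pos: [0.596, -0.1375, 0.1555]
tool_rot: [0.258, -3.13, 0.001]
contact_force: [-0.3, -0.2, -3.2]
opening: 0.0127
```

```bash
python3 - <<'E'
from h import *
o=ctrl.get_obs();print({k:np.round(v,3).tolist() for k,v in o.items() if k in('tool_pos','tool_rot','contact_force','wrist_torque','opening')})
im=ctrl.get_image("wrist");cv2.imwrite("pics/w8.png",im["color"][:,:,::-1]);np.savez('w8.npz',**im)
im=ctrl.get_image("scene");cv2.imwrite("pics/s8.png",cv2.resize(im["color"][100:380,180:440,::-1],None,fx=2,fy=2))
A=R.from_rotvec(o["tool_rot"]).as_matrix();print('jaw yaw',np.degrees(np.arctan2(A[1,1],A[0,1])))
E
```

```text
{'tool_pos': [0.596, -0.138, 0.156], 'tool_rot': [0.258, -3.13, 0.001], 'contact_force': [-0.294, -0.167, -3.212], 'wrist_torque': [0.008, 0.017, 0.001], 'opening': 0.013}
jaw yaw 99.40610376528889
```

View pics/w8.png

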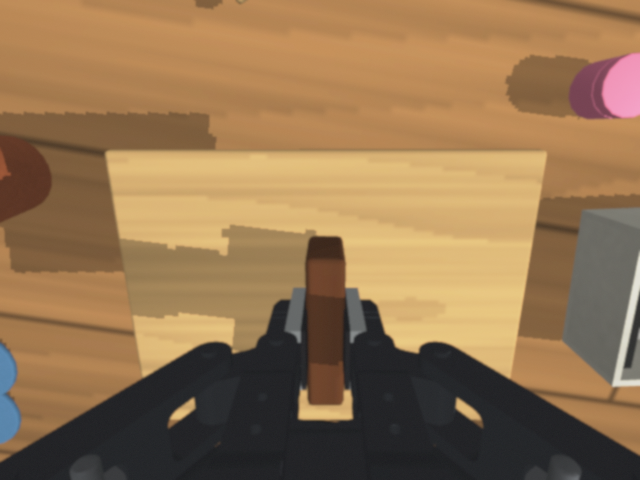

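View pics/s8.png

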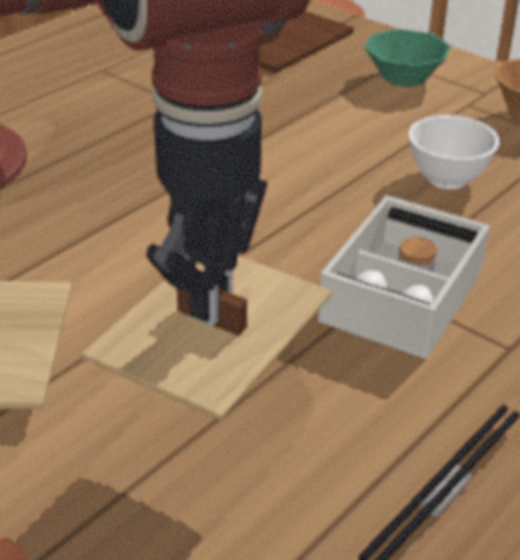

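The lid hangs level and hasn't shifted, with its far-edge corners still at (106,151) and (547,151). I work out where it sits in the tool.

```bash
python3 - <<'E'
from h import *
im=dict(np.load('w8.npz'));g=cv2.cvtColor(im["color"],cv2.COLOR_RGB2GRAY)
o=ctrl.get_obs();p=np.array(o['tool_pos']);A=R.from_rotvec(o["tool_rot"])
P=cast(im,[(106,151),(547,151)],p[2]-.0065);d=P[1]-P[0];print(P.round(4).tolist(),np.linalg.norm(d));a=np.arctan2(d[1],d[0]);print('lid yaw',np.degrees(a)-90)
m=(P[0]+P[1])/2; n=np.array([np.cos(a-np.pi/2),np.sin(a-np.pi/2),0])
c=m+.064*n;print('lid c',c,'tool',p,'in tool',A.inv().apply(c-p))
# side edges: width at row r -> check
delta([.5965,.158,.17],101.9)
E
```

```text
[[0.5477, -0.232, 0.1475], [0.5196, -0.0623, 0.1475]] 0.17202913501105285
lid yaw 9.389744285393476
lid c [ 0.59676952 -0.13672361  0.14749291] tool [ 0.59537686 -0.1372936   0.15399291] in tool [-0.00148693  0.00033113  0.00649567]
shift [-4.93 29.12 -1.6 ] turn [ 0.04 -0.17 -2.5 ] q6 [-0.35  0.08  1.72 -0.    1.35 -2.08]
alt [array([ 0. , -0.2, -2.5]), array([-3.000e-01, -1.000e-01,  1.775e+02])]
```

Call:
{"name": "play_rows", "arguments": {"motion": [[[1,-0.8,5,0,0,0,-0.5],[1,-1.7,10,0,0,0,-1],[1,-2.5,15,0,0,0,-1.5],[1,-3.3,20,0,0,0,-2],[1,-4.1,25,0,0,0,-2.5],[1,-4.8,29.1,0,0,0,-2.5],[1,-4.8,29.1,0,0,0,-2.5],[1,-4.8,29.1,0,0,0,-2.5]]]}}

```text
t: 12.52
tool_pos: [0.5943, 0.1572, 0.1523]
tool_rot: [0.325, -3.119, 0.0]
contact_force: [-0.2, -0.3, -2.4]
opening: 0.0127
```

```bash
python3 - <<'E'
from h import *
im=ctrl.get_image("wrist");cv2.imwrite("pics/w9.png",im["color"][:,:,::-1]);np.savez('w9.npz',**im)
im=ctrl.get_image("scene");cv2.imwrite("pics/s9.png",cv2.resize(im["color"][100:300,300:480,::-1],None,fx=3,fy=3))
print(ctrl.get_obs()['tool_pos'])
delta([.5956,.1575,.096],101.9)
E
```

```text
[0.59484666 0.15651585 0.15306424]
shift [-0.12  0.08  5.71] turn [ 0.03 -0.27 -0.07] q6 [ 0.14  0.09  1.71  0.    1.35 -1.64]
alt [array([ 0. , -0.3, -0.1]), array([ -0.4,  -0. , 179.9])]
```

View pics/w9.png

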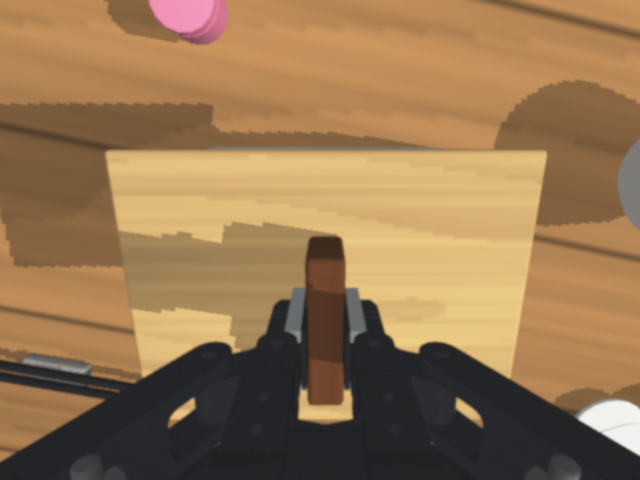

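View pics/s9.png

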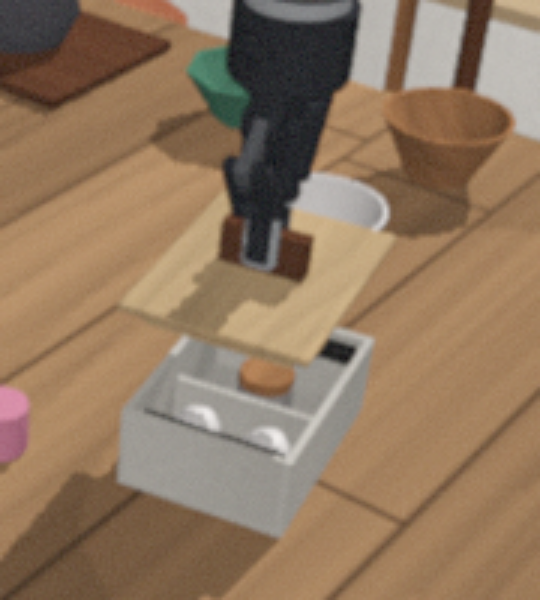

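The lid is level above the box, so I lower it to just over the rim.

Call:
{"name": "play_rows", "arguments": {"motion": [[[1,-0.1,0.1,2,0,0,0],[1,-0.1,0.1,4,0,0,0],[1,-0.1,0.1,5.2,0,0,0],[1,-0.1,0.1,5.9,0,0,0],[1,-0.1,0.1,5.9,0,0,0],[1,-0.1,0.1,5.9,0,0,0]]]}}

```text
t: 13.38
tool_pos: [0.5959, 0.1578, 0.0948]
tool_rot: [0.323, -3.122, -0.0]
contact_force: [-0.5, -0.6, -2.4]
opening: 0.0124
```

```bash
python3 - <<'E'
from h import *
im=ctrl.get_image("wrist");cv2.imwrite("pics/w10.png",im["color"][:,:,::-1]);np.savez('w10.npz',**im)
im=ctrl.get_image("scene");cv2.imwrite("pics/s10.png",cv2.resize(im["color"][140:290,320:450,::-1],None,fx=4,fy=4,interpolation=cv2.INTER_CUBIC))
print(ctrl.get_obs()['tool_pos'],ctrl.get_obs()['contact_force'])
delta([.5956,.1575,.086],101.9)
E
```

```text
[0.59596038 0.15783015 0.09502641] [-0.27678412  0.20116853 -1.75256763]
shift [ 0.04 -0.03  0.9 ] turn [ 0.02 -0.17 -0.06] q6 [ 0.14  0.15  1.74  0.    1.25 -1.64]
alt [array([ 0. , -0.2, -0.1]), array([ -0.3,  -0. , 179.9])]
```

View pics/s10.png

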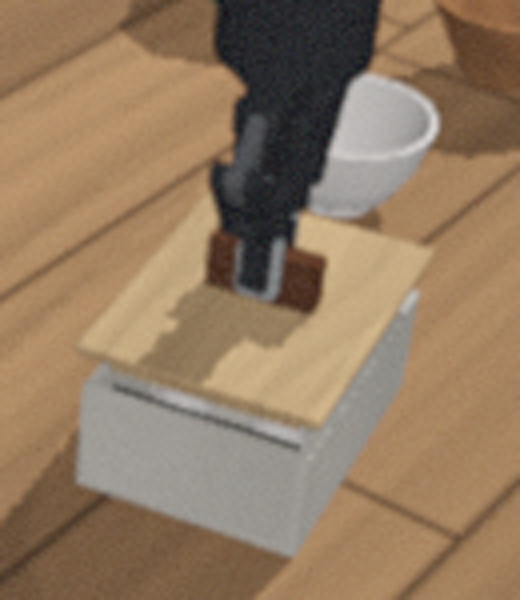

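View pics/w10.png

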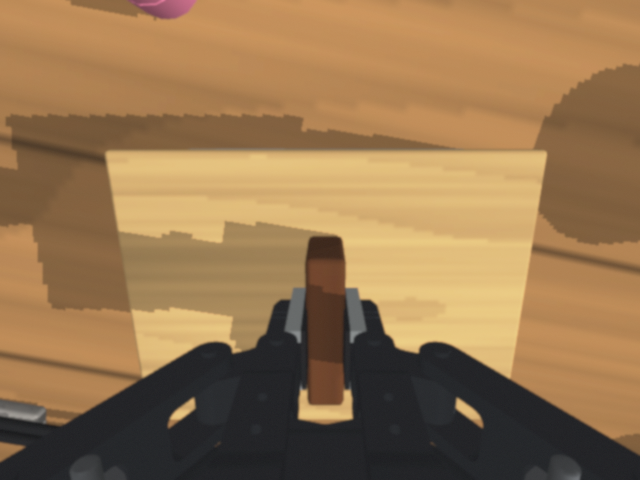

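Call:
{"name": "play_rows", "arguments": {"motion": [[[1,0,0,0.3,0,0,0],[1,0,0,0.6,0,0,0],[1,0,0,0.9,0,0,0],[1,0,0,0.9,0,0,0]]]}}

```text
t: 13.98
tool_pos: [0.5955, 0.1578, 0.0854]
tool_rot: [0.324, -3.121, -0.0]
contact_force: [-0.9, 0.2, -2.0]
opening: 0.0124
```

No contact force, so the plug has entered the mouth. I continue onto the seals.

Call:
{"name": "play_rows", "arguments": {"motion": [[[1,0,0,0.2,0,0,0],[1,0,0,0.4,0,0,0],[1,0,0,0.5,0,0,0],[1,0,0,0.5,0,0,0]]]}}

```text
t: 14.48
tool_pos: [0.5959, 0.1578, 0.0815]
tool_rot: [0.324, -3.121, 0.0]
contact_force: [-3.0, 0.1, 5.0]
opening: 0.0131
```

Contact comes at the expected seal height. I press on through the handle.

Call:
{"name": "play_rows", "arguments": {"motion": [[[1,0,0,0.2,0,0,0],[1,0,0,0.4,0,0,0],[1,0,0,0.6,0,0,0],[1,0,0,0.7,0,0,0],[1,0,0,0.7,0,0,0]]]}}

```text
t: 15.1
tool_pos: [0.5965, 0.1579, 0.0774]
tool_rot: [0.324, -3.122, 0.0]
contact_force: [-7.6, -1.6, 13.1]
opening: 0.0128
```

The box is pushing the lid in −x with about 7 N. I ease about 1.5 mm towards −x while pressing.

Call:
{"name": "play_rows", "arguments": {"motion": [[[1,0.15,0,0.1,0,0,0],[1,0.15,0,0.3,0,0,0],[1,0.15,0,0.5,0,0,0],[1,0.15,0,0.5,0,0,0],[1,0.15,0,0.5,0,0,0]]]}}

```text
t: 15.72
tool_pos: [0.596, 0.1578, 0.0751]
tool_rot: [0.324, -3.124, 0.0]
contact_force: [-5.7, -1.1, 12.3]
opening: 0.0125
```

```bash
python3 - <<'E'
from h import *
im=ctrl.get_image("wrist");cv2.imwrite("pics/w11.png",im["color"][:,:,::-1]);np.savez('w10.npz',**im)
im=ctrl.get_image("scene");cv2.imwrite("pics/s11.png",cv2.resize(im["color"][140:290,320:450,::-1],None,fx=4,fy=4,interpolation=cv2.INTER_CUBIC))
E
```

```text
(no output)
```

View pics/s11.png

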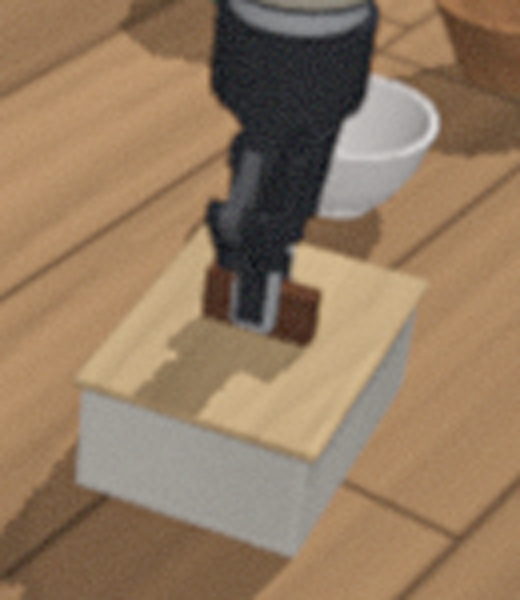

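View pics/w11.png

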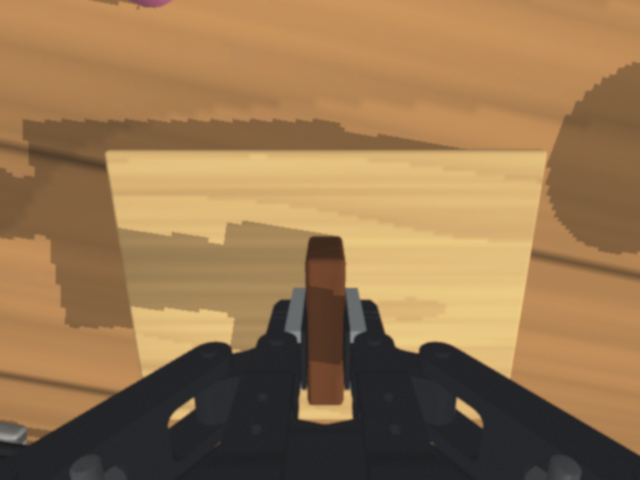

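It looks nearly home. I press on until the force rises, which marks the flange on the rim.

Call:
{"name": "play_rows", "arguments": {"motion": [[[1,0.05,0,0.2,0,0,0],[1,0.05,0,0.4,0,0,0],[1,0.05,0,0.5,0,0,0],[1,0.05,0,0.5,0,0,0]]]}}

```text
t: 16.32
tool_pos: [0.5962, 0.1578, 0.0745]
tool_rot: [0.325, -3.124, 0.001]
contact_force: [-11.5, -1.3, 21.6]
opening: 0.0127
```

Call:
{"name": "play_rows", "arguments": {"motion": [[[0.5,0,0,0,0,0,0],[0,0,0,0,0,0,0],[-0.5,0,0,0,0,0,0],[-0.5,0,0,0,0,0,0],[-0.5,0,0,-2,0,0,0],[-0.5,0,0,-5,0,0,0],[-0.5,0,0,-8,0,0,0],[0,0,0,-8,0,0,0],[1,0,0,-8,0,0,0],[1,0,0,-8,0,0,0]]]}}

```text
t: 17.58
tool_pos: [0.5953, 0.1577, 0.1528]
tool_rot: [0.324, -3.121, 0.001]
contact_force: [-0.1, -0.4, 0.1]
opening: 0.0095
```

```bash
python3 - <<'E'
from h import *
im=ctrl.get_image("wrist");cv2.imwrite("pics/w12.png",im["color"][:,:,::-1]);np.savez('w12.npz',**im)
im=ctrl.get_image("scene");cv2.imwrite("pics/s12.png",cv2.resize(im["color"][140:290,320:450,::-1],None,fx=4,fy=4,interpolation=cv2.INTER_CUBIC))
print(ctrl.get_obs()['tool_pos'])
for s in(1,-1): delta([.5965-s*.06*np.sin(np.radians(11.9)),.158+s*.06*np.cos(np.radians(11.9)),.08],101.9)
E
```

```text
[0.59546891 0.15774288 0.15298431]
shift [-0.13  6.01  7.3 ] turn [-0.01 -0.17 -0.03] q6 [ 0.14  0.09  1.7  -0.    1.35 -1.64]
alt [array([-0. , -0.2, -0. ]), array([ -0.3,   0. , 180. ])]
shift [-0.13 -5.99  7.3 ] turn [-0.01 -0.17 -0.03] q6 [ 0.14  0.09  1.7  -0.    1.35 -1.64]
alt [array([-0. , -0.2, -0. ]), array([ -0.3,   0. , 180. ])]
```

View pics/w12.png

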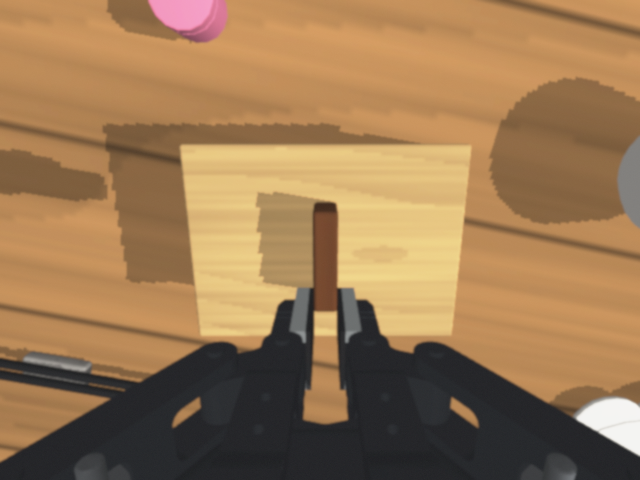

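View pics/s12.png

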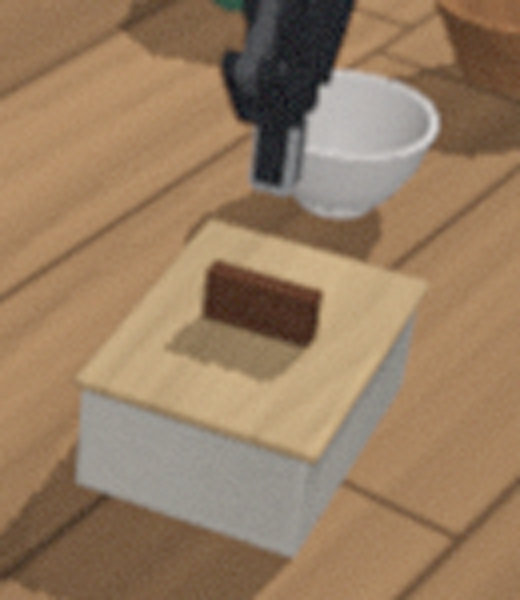

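The lid sits flat, and the fingers are clear and shut. Next I press each end, starting with +y.

Call:
{"name": "play_rows", "arguments": {"motion": [[[1,0,3,2,0,0,0],[1,0,6,5,0,0,0],[1,0,6,7,0,0,0],[1,0,6,8,0,0,0],[1,0,6,8.4,0,0,0],[1,0,6,8.6,0,0,0],[1,0,6,8.7,0,0,0]]]}}

```text
t: 18.55
tool_pos: [0.5837, 0.2158, 0.0681]
tool_rot: [0.324, -3.123, 0.001]
contact_force: [-4.9, -2.4, 7.6]
opening: 0.0004
```

Call:
{"name": "play_rows", "arguments": {"motion": [[[1,0.1,0,0.1,0,0,0],[1,0.1,0,0.3,0,0,0],[1,0.1,0,0.5,0,0,0],[1,0.1,0,0.5,0,0,0]]]}}

```text
t: 19.05
tool_pos: [0.584, 0.2154, 0.068]
tool_rot: [0.324, -3.124, 0.002]
contact_force: [-9.6, -3.1, 19.9]
opening: -0.0001
```

The +y end is solid at z = 0.068 under 20 N. Now the −y end.

Call:
{"name": "play_rows", "arguments": {"motion": [[[1,0,0,-2,0,0,0],[1,0,0,-6,0,0,0],[1,0,-4,-6,0,0,0],[1,0,-8,-6,0,0,0],[1,0,-12,-6,0,0,0],[1,0,-12,-3,0,0,0],[1,0,-12,-1,0,0,0],[1,0,-12,-0.2,0,0,0],[1,0,-12,0,0,0,0],[1,0,-12,0.2,0,0,0],[1,0,-12,0.2,0,0,0]]]}}

```text
t: 20.42
tool_pos: [0.609, 0.0985, 0.0681]
tool_rot: [0.325, -3.125, 0.003]
contact_force: [-4.2, -0.9, 6.2]
opening: -0.0001
```

Call:
{"name": "play_rows", "arguments": {"motion": [[[1,0.1,0,0.1,0,0,0],[1,0.1,0,0.3,0,0,0],[1,0.1,0,0.5,0,0,0],[1,0.1,0,0.5,0,0,0]]]}}

```text
t: 20.92
tool_pos: [0.6088, 0.0987, 0.068]
tool_rot: [-0.326, 3.125, -0.003]
contact_force: [-12.0, -0.7, 22.7]
opening: -0.0001
```

Both ends are solid at 0.068. I retreat upward and look.

Call:
{"name": "play_rows", "arguments": {"motion": [[[1,0,0,-2,0,0,0],[1,0,0,-7,0,0,0],[1,0,0,-13,0,0,0],[1,4,-6,-16,0,0,0],[1,8,-12,-16,0,0,0],[1,8,-18,-16,0,0,0],[1,8,-24,-16,0,0,0],[1,8,-24,-16,0,0,0],[1,8,-24,-16,0,0,0]]]}}

```text
t: 22.05
tool_pos: [0.5801, -0.1527, 0.2281]
tool_rot: [0.324, -3.125, 0.002]
contact_force: [0.2, 0.6, 0.3]
opening: -0.0002
```

```bash
python3 - <<'E'
from h import *
im=ctrl.get_image("scene");cv2.imwrite("pics/s13.png",cv2.resize(im["color"][140:290,320:450,::-1],None,fx=4,fy=4,interpolation=cv2.INTER_CUBIC))
im=ctrl.get_image("top");cv2.imwrite("pics/t13.png",im["color"][:,:,::-1]);h=masks(im)
for s in (99,):
    c=big(cv2.inRange(h,(0,0,150),(179,s,255)),(190,180,300,258));r=worldrect(im,c,.068);print(r)
o=ctrl.get_obs();print(o["contact_force"],o["tool_pos"],o["t"])
E
```

```text
((595.8286743164062, 159.27198791503906), (131.45941162109375, 176.53929138183594), 11.446162223815918)
[ 0.32138255 -0.35286751  0.05546269] [ 0.58001854 -0.15100733  0.22807358] 22.15
```

View pics/s13.png

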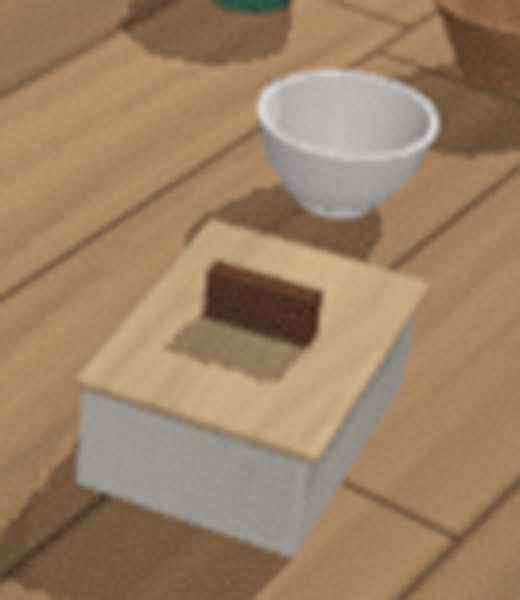

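View pics/t13.png

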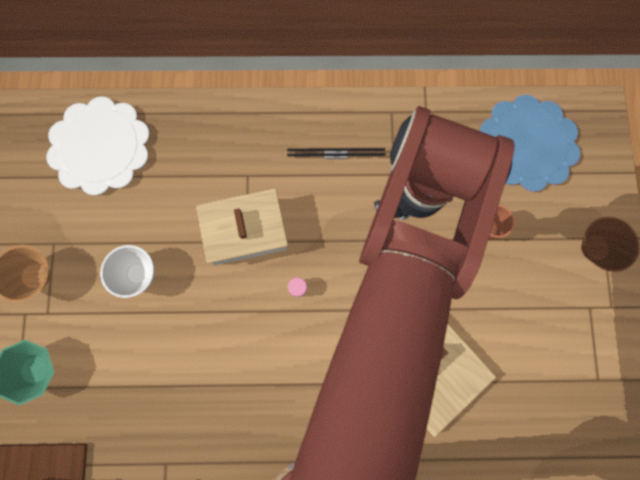

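The lid lies flat and square on the box at top (242,226), and the arm is clear. The bowl (127,271) and chopsticks (336,153) are where they started. The cup (498,221) is partly hidden by the arm but unmoved. I hand the job in.

```bash
python3 -c "
from station import ctrl
print(ctrl.finish_job())"
```

```text
the job is handed in; nothing more can be done
None
```

The box is packed and handed in at about 22 s. The pot went upright into the empty compartment, the small lid went on by its handle, and I pressed it home through the handle and then at each end.

**Last checks:**
- **Lid height:** both ends were solid at TCP z = 0.068 m under about 20 N, which is the home height.
- **Lid position:** the top view puts its centre at (0.596, 0.159) with yaw 11.4°. The box measured (0.597, 0.158) with yaw 11.9°, so both are inside the tolerances.
- **Pot:** a picture taken after release, before the lid went on, showed it upright. I couldn't look again once the box was closed.
- **Bystanders:** the bowl and chopsticks looked unmoved. The cup was partly hidden by the arm in the last view, and what showed looked unmoved.
- **Robot:** clear of everything, with contact force near zero.

**Disagreements:** the top and wrist cameras differed by up to about 3 mm on the box's position. The final outline of the lid also came out about 3 mm larger than the real lid. There was a sideways force in x of up to about 12 N while pressing.

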